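# Fit the hand-rest bar over the carving slab

### The job

Fit the hand rest over the stone slab on the carving stand: take the long plain wooden bar, pass one end through the iron eye and lay the other end down in the open fork, so that the bar bridges the slab and pokes out past both the eye and the fork. Let go of it there, and do not shift the slab.

Things in the scene. Friction and masses are not known exactly. Their poses are not given: they have to be found in the camera images.
- bar: The hand-rest bar: plain straight dark wooden bar, 300 mm long, square section 14 x 14 mm, about 60 g, ends alike. Lies flat on a fixed 10 mm thick plywood board, in one of three lanes 75 mm apart; the other two hold a 170 mm bar of the same section and a chisel. Origin at the bar's centre (mid-length, mid-section); x along its length, z up as it lies.
- eye (a point): Centre of the hole of the iron eye, an upright ring of 40 mm inner, 56 mm outer diameter, 12 mm thick, on a post at one end of the fixed stand (plank 300 x 130 x 12 mm), 90 mm above the bench. The hole runs level along x, which points away from the fork; y across, z up. A bar resting in eye and fork has its centre line 12 mm below this point.
- fork (a point): Middle of the seat of the open wooden fork at the stand's other end, 220 mm from the eye (towards its -x), 71 mm above the bench, 19 mm lower than the eye's centre. Flat seat 23 mm wide across (y), 14 mm thick along x; beside it two prongs flare out to 50 mm apart at their tops, 29 mm above the seat. Same axes as the eye.
- slab: The stone slab being carved, 120 mm along x, 100 mm across, 26 mm thick, about 0.75 kg, lying loose on the stand's plank midway between fork and eye; its top is 38 mm above the bench. Origin at the centre of its underside.

How it is judged:
By the outcome, as a careful person would: the job done as asked, in the order asked, and still so for the second after the job is handed in, with the robot touching nothing.
It also fails if it takes over 38 s, if anything falls off the work surface, if the arm or the gripper's body presses on something with over 40 N, if the wrist force passes 120 N, or if a joint passes its speed limit or range.

### The arm

A 6-joint arm with a two-finger parallel gripper is mounted at the origin on the work surface. World frame = base frame: x ahead of the robot, y to its left, z up, the work surface at z = 0. Lengths are in m, angles in degrees, forces in N, time in s.
With the tool pointing down it reaches from about 0.375 to 0.9 m from the base axis. Payload 3.1 kg.
Tool frame: the origin (TCP) lies midway between the tips of the shut fingers; the grasp point (between the pads) lies 19 mm behind it; z points along the fingers, y is the line along which they close (so a half turn about z gives the same grasp; the last joint's range is limited). The gripper opens to 87 mm and grips with 3 to 60 N. Pads are 19 mm wide; open, the fingers measure 117 mm over their backs; the gripper's body (75 mm by 190 mm) begins 51 mm behind the grasp point.
Start: joints at [-87.004, 30.224, 82.088, -0, 67.689, -10.227], TCP at [0.143, -0.608, 0.223] pointing down, gripper open.
Joint ranges: [-176.69, 176.69], [-43.24, 126.21], [12.49, 139.97], [-82, 262], [0, 151.66], [-163.58, 163.58]. Speed limits (degrees/s): [159.86, 159.86, 180, 180, 180, 180].

### API

Orientations are given as a 3x3 rotation matrix whose columns are the frame's x, y, z axes.
In Python, from rig import bot, workorder, capture, read_state gives the robot as it stands (bot), with the cameras as plain functions, the job (workorder) and the readings as plain functions.
- The arm moves only by the tool send_path, called after ">>>" as name(argument=value, ...) on one line, values as JSON. Schema: {"type":"object","properties":{"steps":{"type":"array","items":{"type":"array","items":{"type":"number"},"minItems":7,"maxItems":7},"minItems":1,"maxItems":20},"only":{"type":"string"},"quiet":{"type":"boolean"},"lines":{"type":"string"}},"required":["steps"],"additionalProperties":false}. steps is a list of rows, 1 to 20 of them, each of 7 numbers: dx, dy, dz in parts of the range, where 1.0 means 100 cm, then a rotation vector rx, ry, rz in normalised numbers (1 is 180 degrees), then the opening from 0.0 (shut) to 1.0 (fully open); each row is the pose to reach, as a shift and turn from the pose commanded when the call began, along the tool's axes at that moment; what a row does not reach only later rows make up. A row lasts 1/10 s, in which the tool goes at most 0.05 m and 8.59 degrees, less where a joint would pass 70% of its speed; a pose out of reach is approached as far as the arm can. The fingers move at their own pace and stop on an object; the grip force is fixed at half the most. Time passes only in rows, so rows that do not move let the fingers close. The tool returns the time, the measured TCP pose, the force, the opening and the grip force at its end. only (a regular expression) keeps the lines of the reply that match it, lines (a string "A,B") keeps lines A to B, and quiet returns only ok. Input that does not fit is refused with a message, and nothing moves.
- read_state(): the state, without advancing time (a new reading comes with each control period).
- capture(name): name is "scene" or "top" or "wrist"; returns a dict with "color" (384x512x3 uint8, red, green, blue), "K" (3x3 intrinsics, pixels), "view" (4x4, takes a point from world to camera coordinates); the wrist camera has in their place "mount" (4x4, takes a point from camera to tool coordinates, whose origin is the TCP and whose axes are the flange's). Camera axes: x right, y up, looking along -z (the intrinsics and any distortion apply to the point x, -y, -z); pixel columns grow to the right and rows downward; lengths in m; the calibration is good to about 2 mm. A picture is of the moment at which its call begins: read the wrist's pose just before it. There is no depth.
- workorder.hand_in(): hands the job in; it is judged then, once.
The state is a dict: "time_s": time; "joint_positions": joint angles; "qvel": joint speeds; "tau": joint torques, N m; "position": TCP position; "tcp_rot": TCP orientation; "force": force on the tool from outside, world axes, zero at the start; "moment": the same for the moment, N m; "opening": opening from 0.0 (shut) to 1.0 (fully open); "grasp_force": force on a finger pad.
Only numpy, scipy, OpenCV 4.12 (cv2) and the standard library are available. Lean on these libraries where they do the work, as an engineer would, in place of code of your own. Each camera call takes 0.05 s, during which the arm holds its last target. There are 200 camera calls.

## Working session

There is one attempt and no reset: what is moved stays moved. The work goes in short steps, Python scripts to look and compute and a tool call to move; the robot and the scene stay as the last step left them, time stands still between calls to the robot, and variables do not carry over. Pictures are saved under pics/ and viewed, at most 10 in all, crops included, and the job is handed in when it is done.

```bash
ls; mkdir -p pics; python3 - <<'E'
from rig import bot, workorder, capture, read_state
import cv2,numpy as np,pickle
d={}
for n in("scene","top"):
    c=capture(n);d[n]=c;cv2.imwrite(f"pics/{n}0.png",c["color"][:,:,::-1])
    print(n,{k:(np.round(v,3).tolist() if k!="color" and not isinstance(v,str) else 0) for k,v in c.items()})
pickle.dump(d,open("c0.pkl","wb"))
s=read_state();print(s)
E
```

```text
pics
rig.py
scene {'color': 0, 'K': [[410.906, 0.0, 255.676], [0.0, 410.906, 194.422], [0.0, 0.0, 1.0]], 'view': [[0.237, 0.971, -0.022, -0.14], [-0.516, 0.145, 0.844, 0.202], [0.823, -0.188, 0.536, -1.566], [0.0, 0.0, 0.0, 1.0]]}
top {'color': 0, 'K': [[414.462, 0.0, 259.554], [0.0, 414.462, 198.877], [0.0, 0.0, 1.0]], 'view': [[-0.027, -1.0, 0.008, 0.035], [0.998, -0.026, 0.05, -0.536], [-0.05, 0.01, 0.999, -1.004], [0.0, 0.0, 0.0, 1.0]]}
{'time_s': 0.1, 'joint_positions': array([-8.70026904e+01,  3.02739014e+01,  8.21500389e+01, -8.78109369e-04,
        6.76893350e+01, -1.02277273e+01]), 'qvel': array([-0.05766853, -0.15863611, -0.18485758,  0.02535551, -0.10084751,
       -0.00513623]), 'tau': array([ 3.88824019e-04, -4.40983808e+01, -1.77152306e+01,  6.34548068e-02,
        5.33828465e-02, -5.27653697e-05]), 'position': array([ 0.14296945, -0.60774079,  0.22166116]), 'tcp_rot': array([[ 9.73477711e-01,  2.28781843e-01, -1.17535976e-04],
       [ 2.28781625e-01, -9.73475769e-01,  1.97357895e-03],
       [ 3.37100605e-04, -1.94812519e-03, -9.99998046e-01]]), 'force': array([0.24314975, 0.10018947, 0.19468558]), 'moment': array([ 0.04160119, -0.0232061 , -0.00255524]), 'grasp_force': 0.0, 'opening': 0.9973007950697979}
```

View pics/top0.png

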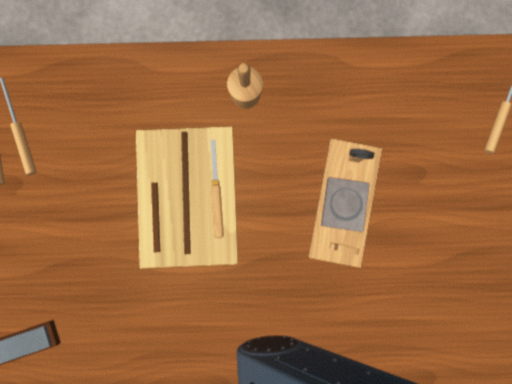

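View pics/scene0.png

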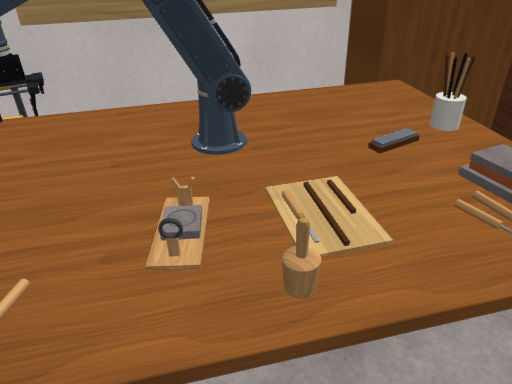

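Top view: long dark bar from (185,132) to (187,254) in the middle lane. The stand has its eye at (362,154), away from the robot, its fork at (345,248) and the slab at (346,204). I'll measure these next.

```bash
cat > h.py <<'E'
import numpy as np,cv2,pickle
def ray(c,uv,z):
    "world point at height z on the pixel's ray"
    K,V=c["K"],np.array(c["view"]);R,t=V[:3,:3],V[:3,3]
    d=np.linalg.inv(K)@[uv[0],uv[1],1];d=R.T@(d*[1,-1,-1]);o=-R.T@t
    return o+d*(z-o[2])/d[2]
def proj(c,P):
    V=np.array(c["view"]);p=np.atleast_2d(P)@V[:3,:3].T+V[:3,3];q=(p*[1,-1,-1])@np.array(c["K"]).T
    return q[:,:2]/q[:,2:]
E
python3 - <<'E'
from h import *
d=pickle.load(open("c0.pkl","rb"));c=d["top"];im=c["color"].astype(int)
print({k:v for k,v in c.items() if k not in("color","K","view")})
m=np.zeros(im.shape[:2],np.uint8);m[125:262,172:202]=(im[125:262,172:202].sum(2)<230)
ys,xs=np.nonzero(m);r=cv2.minAreaRect(np.c_[xs,ys].astype(np.float32));b=cv2.boxPoints(r);print(r,len(xs))
W=np.array([ray(c,p,.024)for p in b]);print(W.round(4))
# slab grey
hsv=cv2.cvtColor(c["color"],cv2.COLOR_RGB2HSV)
m=((hsv[...,1]<70)).astype(np.uint8);m[:165]=0;m[240:]=0;m[:,:315]=0;m[:,375:]=0
ys,xs=np.nonzero(m);r=cv2.minAreaRect(np.c_[xs,ys].astype(np.float32));b=cv2.boxPoints(r)
W=np.array([ray(c,p,.038)for p in b]);print(r,W.round(4),W.mean(0))
a=cv2.resize(c["color"][130:275,300:395],None,fx=4,fy=4,interpolation=cv2.INTER_CUBIC)
e=cv2.resize(d["scene"]["color"][170:272,140:220],None,fx=5,fy=5,interpolation=cv2.INTER_CUBIC)
o=np.zeros((590,790,3),np.uint8);o[:580,:380]=a;o[:510,390:790]=e
cv2.imwrite("pics/st.png",o[...,::-1])
E
```

```text
{}
((185.68716430664062, 192.5081787109375), (119.11599731445312, 4.424581527709961), 88.50566101074219) 505
[[0.7023 0.2058 0.024 ]
 [0.7023 0.195  0.024 ]
 [0.4125 0.1927 0.024 ]
 [0.4125 0.2034 0.024 ]]
((344.989990234375, 204.0699920654297), (41.86072540283203, 48.790367126464844), 8.130102157592773) [[ 0.4685 -0.1242  0.038 ]
 [ 0.5839 -0.1448  0.038 ]
 [ 0.567  -0.2441  0.038 ]
 [ 0.4517 -0.2229  0.038 ]] [ 0.51775319 -0.18403811  0.038     ]
```

View pics/st.png

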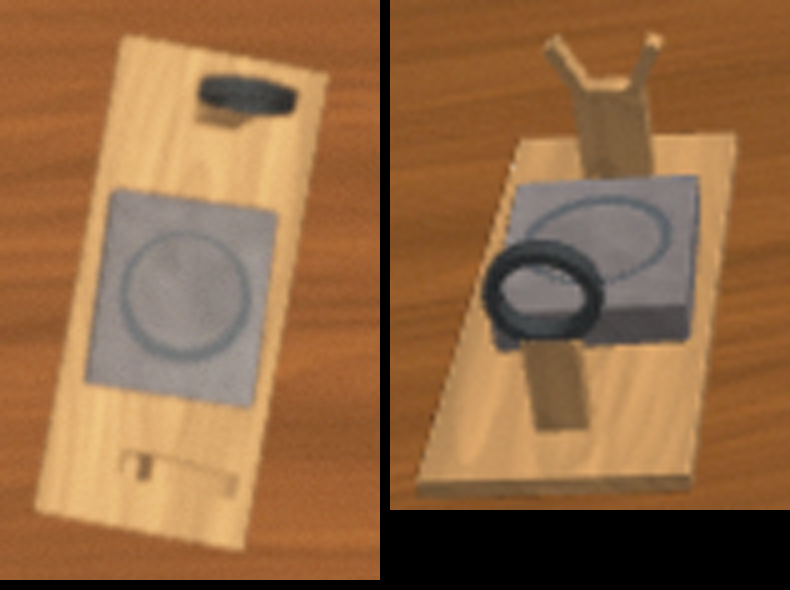

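Zoomed crops: the left one (top view) shows the plank corners, ring and fork. The right one (scene view) shows the ring centre at crop (543,291) and prong tips at (552,42) and (655,40). I'll fit the stand pose to these.

```bash
python3 - <<'E'
from h import *
from scipy.optimize import least_squares
d=pickle.load(open("c0.pkl","rb"));T,S=d["top"],d["scene"]
t=lambda u,v:[(u+.5)/4-.5+300,(v+.5)/4-.5+130]
s=lambda u,v:[(u-390+.5)/5-.5+140,(v+.5)/5-.5+170]
obT=[([.15,.065,.012],t(123,37)),([.15,-.065,.012],t(327,73)),([-.15,-.065,.012],t(245,549)),([-.15,.065,.012],t(36,513))]
# ring top arc seen from above: extreme left/right of ring at z=.09
obS=[([.15,-.065,.012],s(418,480)),([.15,.065,.012],s(690,476)),([-.15,.065,.012],s(736,134)),([-.15,-.065,.012],s(520,138)),
 ([.11,0,.09],s(543,291))]
def W(p,P):
    c,n=np.cos(p[2]),np.sin(p[2]);P=np.array(P);return np.c_[p[0]+c*P[:,0]-n*P[:,1],p[1]+n*P[:,0]+c*P[:,1],P[:,2]]
def f(p,ob,c):return (proj(c,W(p,[o[0] for o in ob]))-[o[1] for o in ob]).ravel()
for nm,g in(("T",lambda p:f(p,obT,T)),("S",lambda p:f(p,obS,S)),("both",lambda p:np.r_[f(p,obT,T),f(p,obS,S)])):
    r=least_squares(g,[.52,-.18,-.17]);print(nm,r.x[:2].round(4),np.degrees(r.x[2]).round(2),r.fun.round(1))
    E=W(r.x,[[.11,0,.09],[-.11,0,.071]]);print("eye,fork",E.round(4))
p=r.x
print("predicted eye ctr top",proj(T,W(p,[[.11,0,.09],[.11,.028,.09],[.11,-.028,.09],[-.11,.025,.1],[-.11,-.025,.1]])).round(1).tolist())
print("obs ring L,R,fork tips",t(198,90),t(298,100),t(124,462),t(236,485))
print("pred scene tips",proj(S,W(p,[[-.11,-.025,.1],[-.11,.025,.1],[.11,.028,.09],[.11,-.028,.09]])).round(1).tolist(),s(552,42),s(655,40),s(603,298),s(484,290))
# bar check in the scene view
print(proj(S,[[.7023,.2004,.024],[.4125,.198,.024]]))
E
```

```text
T [ 0.5224 -0.1908] -12.07 [-0.3 -0.7  0.2 -0.1  0.1  0.7  0.  -0. ]
eye,fork [[ 0.63   -0.2138  0.09  ]
 [ 0.4149 -0.1678  0.071 ]]
S [ 0.5243 -0.1889] -12.43 [-0.7  0.4  0.3 -0.5  0.4 -0.7 -0.2 -0.2  0.2  0.5]
eye,fork [[ 0.6317 -0.2126  0.09  ]
 [ 0.4169 -0.1653  0.071 ]]
both [ 0.523  -0.1899] -12.17 [-0.6 -0.9 -0.  -0.2 -0.4  0.5 -0.4 -0.3 -0.8  0.2  0.1 -0.9 -0.2 -0.9
 -0.8 -0.3 -0.   0.3]
eye,fork [[ 0.6305 -0.2131  0.09  ]
 [ 0.4154 -0.1667  0.071 ]]
predicted eye ctr top [[360.7, 153.6], [348.7, 151.3], [372.8, 155.8], [333.9, 246.8], [355.9, 250.9]]
obs ring L,R,fork tips [349.125, 152.125] [374.125, 154.625] [330.625, 245.125] [358.625, 250.875]
pred scene tips [[172.5, 177.5], [190.5, 177.0], [182.2, 227.7], [158.1, 228.5]] [172.0, 178.0] [192.6, 177.6] [182.2, 229.2] [158.4, 227.6]
[[345.08928235 239.60523269]
 [304.7987866  181.99745729]]
```

Both views agree: eye at (0.6305,-0.213), fork at (0.4155,-0.1667), yaw -12.2°. The bar is centred near (0.557,0.199) with yaw about 0.5°. Next I'll hover above the bar.

```bash
cat >> h.py <<'E'
def go(pos,yaw,off=(0,0,0)):
    "tool-axis shift and turn to a tool-down pose with tool x at world yaw; off = commanded minus measured"
    from rig import bot, workorder, capture, read_state
    from scipy.spatial.transform import Rotation as Ro
    s=read_state();R=s["tcp_rot"];y=np.radians(yaw);c,n=np.cos(y),np.sin(y)
    G=np.array([[c,n,0],[n,-c,0],[0,0,-1]])
    print("t",s["time_s"],"pos",s["position"].round(4),"d",(R.T@(np.array(pos)-s["position"]-off)).round(4),"rv",np.degrees(Ro.from_matrix(R.T@G).as_rotvec()).round(2),"open",s["opening"])
E
python3 -c "
from h import *
go([.557,.199,.12],.45)"
```

```text
t 0.1 pos [ 0.143  -0.6077  0.2217] d [ 0.5876 -0.6904  0.1032] rv [-1.100e-01 -1.000e-02  1.278e+01] open 0.9973007950697979
```

Careful with the scale: turns go in shares of 180 degrees. That gives: 12.8 degrees / 180 = 0.0711.

>>> send_path(steps=[[0.588,-0.69,0,0,0,0.0711,0.5],[0.588,-0.69,0,0,0,0.0711,0.5],[0.588,-0.69,0,0,0,0.0711,0.5],[0.588,-0.69,0,0,0,0.0711,0.5],[0.588,-0.69,0,0,0,0.0711,0.5],[0.588,-0.69,0,0,0,0.0711,0.5],[0.588,-0.69,0,0,0,0.0711,0.5],[0.588,-0.69,0,0,0,0.0711,0.5],[0.588,-0.69,0,0,0,0.0711,0.5],[0.588,-0.69,0,0,0,0.0711,0.5],[0.588,-0.69,0,0,0,0.0711,0.5],[0.588,-0.69,0,0,0,0.0711,0.5],[0.588,-0.69,0.05,0,0,0.0711,0.5],[0.588,-0.69,0.1,0,0,0.0711,0.5],[0.588,-0.69,0.1,0,0,0.0711,0.5],[0.588,-0.69,0.1,0,0,0.0711,0.5],[0.588,-0.69,0.1,0,0,0.0711,0.5],[0.588,-0.69,0.1,0,0,0.0711,0.5],[0.588,-0.69,0.1,0,0,0.0711,0.5],[0.588,-0.69,0.1,0,0,0.0711,0.5]])

```text
time_s: 2.1
position: [0.5578, 0.2006, 0.1206]
tcp_rot: [[1.0, 0.011, -0.001], [0.011, -1.0, 0.0], [-0.001, -0.0, -1.0]]
force: [-0.1, -0.9, 0.1]
opening: 0.502
grasp_force: 0.0
```

```bash
python3 - <<'E'
from h import *
from rig import bot, workorder, capture, read_state
s=read_state();c=capture("wrist");cv2.imwrite("pics/w1.png",c["color"][...,::-1])
pickle.dump((s,c),open("w1.pkl","wb"));print(s["position"],s["tcp_rot"].round(4).tolist(),s["qvel"].round(1));print(np.round(c["mount"],3),np.round(c["K"],1))
go([.557,.199,.0125],.45)
E
```

```text
[0.55778702 0.20059336 0.12063016] [[0.9999, 0.0113, -0.0014], [0.0113, -0.9999, 0.0003], [-0.0014, -0.0003, -1.0]] [-2.9 -2.6  3.2 -1.5  1.3 -1.3]
[[-0.001  0.953  0.303  0.083]
 [ 1.     0.     0.001 -0.001]
 [ 0.001  0.303 -0.953 -0.162]
 [ 0.     0.     0.     1.   ]] [[288.    0.  250.8]
 [  0.  288.  186.2]
 [  0.    0.    1. ]]
t 2.15 pos [0.557  0.1989 0.1213] d [ 3.000e-04 -1.000e-04  1.088e-01] rv [0.03 0.13 0.13] open 0.5002450841090247
```

View pics/w1.png

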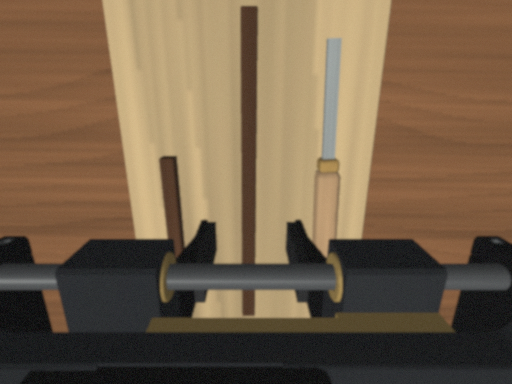

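Wrist view: the long bar lies centred between the fingers. Its far end is at about (249,8) and its near end at about (249,315). I'll compute its pose from these.

```bash
python3 - <<'E'
from h import *
s,c=pickle.load(open("w1.pkl","rb"))
M=np.array(c["mount"]);T=np.eye(4);T[:3,:3]=s["tcp_rot"];T[:3,3]=s["position"]
v=dict(K=c["K"],view=np.linalg.inv(T@M))
im=c["color"].astype(int).sum(2)
for r in(8,14,50,100,150,200,300):
    x=np.nonzero(im[r,225:275]<200)[0]+225;
    if len(x): print(r,x.min(),x.max(),ray(v,[(x.min()+x.max())/2,r],.024).round(4))
print([im[r,249] for r in range(3,14)],[im[r,249] for r in range(305,322)])
print(ray(v,[249.5,7],.024),ray(v,[249,316],.024))
E
```

```text
8 242 255 [0.7061 0.2053 0.024 ]
14 243 255 [0.7019 0.2049 0.024 ]
50 242 255 [0.676  0.2051 0.024 ]
100 243 255 [0.6368 0.2043 0.024 ]
150 243 254 [0.5934 0.2044 0.024 ]
200 244 254 [0.5452 0.2035 0.024 ]
300 244 252 [0.4303 0.2036 0.024 ]
[np.int64(461), np.int64(446), np.int64(388), np.int64(277), np.int64(186), np.int64(167), np.int64(173), np.int64(169), np.int64(179), np.int64(170), np.int64(171)] [np.int64(186), np.int64(186), np.int64(176), np.int64(179), np.int64(178), np.int64(190), np.int64(184), np.int64(187), np.int64(176), np.int64(227), np.int64(305), np.int64(383), np.int64(388), np.int64(301), np.int64(212), np.int64(210), np.int64(194)]
[0.70678738 0.20451913 0.024     ] [0.40913812 0.2023753  0.024     ]
```

>>> send_path(steps=[[0.001,-0.0025,0.04,0,0,0,0.5],[0.001,-0.0025,0.075,0,0,0,0.5],[0.001,-0.0025,0.095,0,0,0,0.5],[0.001,-0.0025,0.103,0,0,0,0.5],[0.001,-0.0025,0.107,0,0,0,0.5],[0.001,-0.0025,0.107,0,0,0,0.5],[0.001,-0.0025,0.107,0,0,0,0.5]])

```text
time_s: 2.85
position: [0.5595, 0.2002, 0.0169]
tcp_rot: [[1.0, 0.007, 0.002], [0.007, -1.0, 0.0], [0.002, -0.0, -1.0]]
force: [-0.5, 0.5, 0.1]
opening: 0.501
grasp_force: 0.0
```

>>> send_path(steps=[[0,0,0.001,0,0,0,0.5],[0,0,0.001,0,0,0,0.5],[0,0,0.001,0,0,0,0.5]])

```text
time_s: 3.15
position: [0.5588, 0.2004, 0.0151]
tcp_rot: [[1.0, 0.008, 0.001], [0.008, -1.0, 0.0], [0.001, -0.0, -1.0]]
force: [-0.3, -0.6, 0.0]
opening: 0.501
grasp_force: 0.0
```

>>> send_path(steps=[[0,0,0.003,0,0,0,0.5],[0,0,0.003,0,0,0,0.5],[0,0,0.003,0,0,0,0],[0,0,0.003,0,0,0,0],[0,0,0.003,0,0,0,0],[0,0,0.003,0,0,0,0],[0,0,0.003,0,0,0,0],[0,0,0.003,0,0,0,0],[0,0,0.003,0,0,0,0]])

```text
time_s: 4.05
position: [0.5586, 0.2004, 0.0116]
tcp_rot: [[1.0, 0.007, 0.0], [0.007, -1.0, 0.0], [0.0, -0.0, -1.0]]
force: [-0.6, 0.5, -0.2]
opening: 0.159
grasp_force: 30.0
```

```bash
python3 -c "
from h import *
go([.4595,-.1763,.165],-12.17)"
```

```text
t 4.05 pos [0.5586 0.2004 0.0116] d [-0.1019  0.3759 -0.1535] rv [-0.00e+00 -1.00e-02  1.26e+01] open 0.15866612992166085
```

To row units: 12.6 degrees / 180 = 0.07.

>>> send_path(steps=[[0,0,-0.03,0,0,0,0],[0,0,-0.07,0,0,0,0],[-0.01,0.02,-0.115,0,0,0.0056,0],[-0.03,0.05,-0.154,0,0,0.0167,0],[-0.06,0.09,-0.154,0,0,0.0333,0],[-0.102,0.13,-0.154,0,0,0.05,0],[-0.102,0.17,-0.154,0,0,0.07,0],[-0.102,0.21,-0.154,0,0,0.07,0],[-0.102,0.25,-0.154,0,0,0.07,0],[-0.102,0.29,-0.154,0,0,0.07,0],[-0.102,0.33,-0.154,0,0,0.07,0],[-0.102,0.36,-0.154,0,0,0.07,0],[-0.102,0.376,-0.154,0,0,0.07,0],[-0.102,0.376,-0.154,0,0,0.07,0],[-0.102,0.376,-0.154,0,0,0.07,0],[-0.102,0.376,-0.154,0,0,0.07,0]])

```text
time_s: 5.65
position: [0.4588, -0.1746, 0.1654]
tcp_rot: [[0.978, -0.209, -0.001], [-0.209, -0.978, 0.001], [-0.001, -0.001, -1.0]]
force: [0.6, -0.6, -1.6]
opening: 0.156
grasp_force: 30.0
```

```bash
python3 - <<'E'
from h import *
from rig import bot, workorder, capture, read_state
s=read_state();d={}
for n in("scene","top","wrist"):
    d[n]=capture(n)
d["s"]=s;pickle.dump(d,open("c1.pkl","wb"))
a=cv2.resize(d["top"]["color"][125:290,300:395],None,fx=3.6,fy=3.6,interpolation=cv2.INTER_CUBIC)
w=cv2.resize(d["wrist"]["color"],(440,330))
e=cv2.resize(d["scene"]["color"][140:272,130:230],None,fx=2,fy=2)
o=np.zeros((600,790,3),np.uint8);o[:a.shape[0],:a.shape[1]]=a;o[:330,350:790]=w;o[332:332+e.shape[0],350:550]=e
cv2.imwrite("pics/p1.png",o[...,::-1])
go([.4595,-.1763,.085],-12.17)
E
```

```text
t 5.8 pos [ 0.4592 -0.175   0.1656] d [0.0006 0.0012 0.0806] rv [-0.02  0.03  0.1 ] open 0.15789397460024082
```

View pics/p1.png

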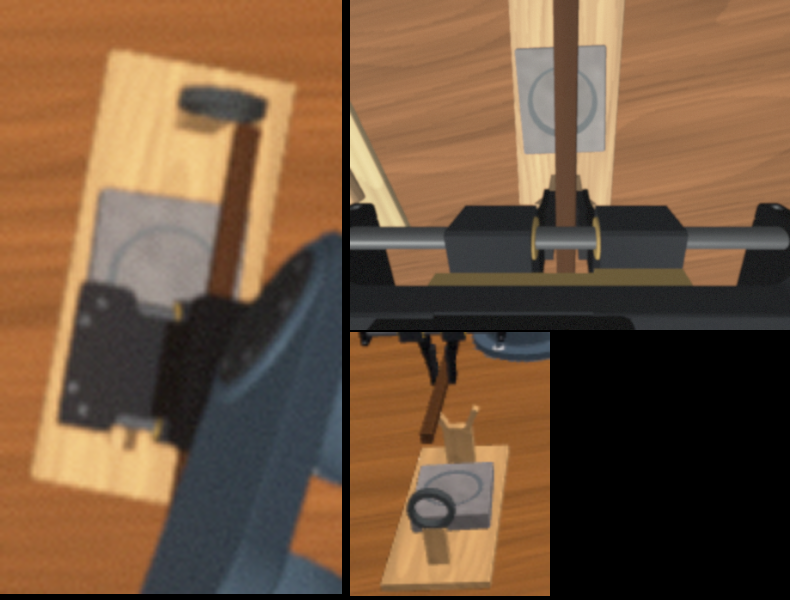

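The bar is held level and aligned with the plank, its tip short of the eye. I'll lower it into the fork gap to eye-centre height.

>>> send_path(steps=[[0,0.001,0.03,0,0,0,0],[0,0.001,0.055,0,0,0,0],[0,0.001,0.07,0,0,0,0],[0,0.001,0.078,0,0,0,0],[0,0.001,0.0805,0,0,0,0],[0,0.001,0.0805,0,0,0,0],[0,0.001,0.0805,0,0,0,0]])

```text
time_s: 6.5
position: [0.4597, -0.1776, 0.0858]
tcp_rot: [[0.978, -0.211, 0.001], [-0.211, -0.978, -0.001], [0.002, 0.001, -1.0]]
force: [0.0, 0.0, -0.6]
opening: 0.159
grasp_force: 30.0
```

```bash
python3 - <<'E'
from h import *
from rig import bot, workorder, capture, read_state
d={}
for n in("scene","top"):
    d[n]=capture(n)
pickle.dump(d,open("c2.pkl","wb"))
a=cv2.resize(d["top"]["color"][130:210,320:390],None,fx=5,fy=5,interpolation=cv2.INTER_CUBIC)
e=cv2.resize(d["scene"]["color"][150:240,145:215],None,fx=6,fy=6,interpolation=cv2.INTER_CUBIC)
o=np.zeros((560,790,3),np.uint8);o[:a.shape[0],:a.shape[1]]=a;o[:540,360:780]=e
cv2.imwrite("pics/p2.png",o[...,::-1])
go([.4595,-.1763,.085],-12.17)
E
```

```text
t 6.6 pos [ 0.4596 -0.1777  0.0858] d [-0.0004 -0.0013  0.0008] rv [ 0.04 -0.09 -0.  ] open 0.15363478631229932
```

View pics/p2.png

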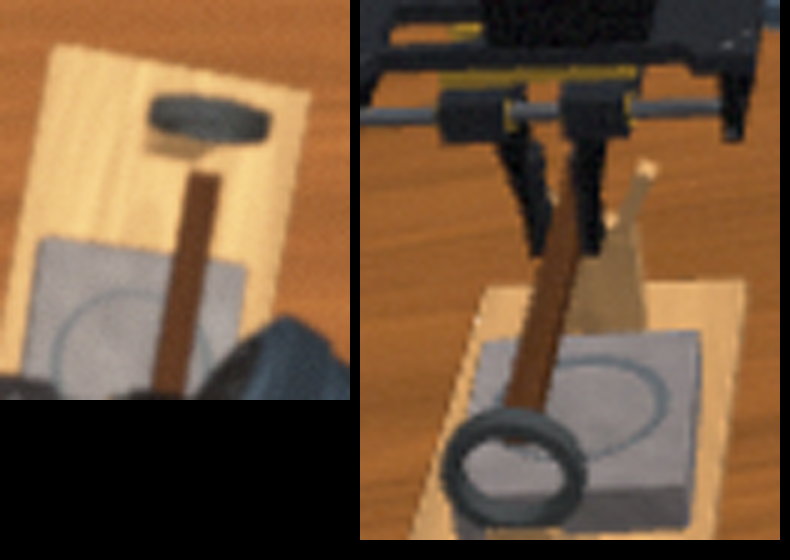

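```bash
python3 - <<'E'
from h import *
d=pickle.load(open("c2.pkl","rb"))
for L in(.147,.149,.151):
  for z in(.0842,.0982):
    p=[.4596+.9775*L,-.1777-.2108*L,z]
    s=(proj(d["scene"],p)-[145,150]+.5)*6-.5+[360,0];t=(proj(d["top"],p)-[320,130]+.5)*5-.5;print(L,z,s,t)
E
```

```text
0.147 0.0842 [[522.11123218 441.08025312]] [[195.15990077 180.82812241]]
0.147 0.0982 [[517.46388197 412.60860056]] [[202.80163971 176.81422142]]
0.149 0.0842 [[521.37815948 444.05785029]] [[195.91000486 176.57473381]]
0.149 0.0982 [[516.71713948 415.55982788]] [[203.56209328 172.49789645]]
0.151 0.0842 [[520.64256592 447.04568663]] [[196.65994916 172.3222513 ]]
0.151 0.0982 [[515.96780938 418.5212818 ]] [[204.32238243 168.18250467]]
```

The tip projection matches both views, and the bar is lined up with the hole to about 1 mm. Now I'll push it through.

>>> send_path(steps=[[0.006,-0.001,0,0,0,0,0],[0.016,-0.001,0,0,0,0,0],[0.026,-0.001,0,0,0,0,0],[0.036,-0.001,0,0,0,0,0],[0.046,-0.001,0,0,0,0,0],[0.056,-0.001,0,0,0,0,0],[0.064,-0.001,0,0,0,0,0],[0.066,-0.001,0,0,0,0,0],[0.066,-0.001,0,0,0,0,0],[0.066,-0.001,0,0,0,0,0]])

```text
time_s: 7.6
position: [0.5233, -0.19, 0.0849]
tcp_rot: [[0.978, -0.211, -0.001], [-0.211, -0.978, 0.001], [-0.001, -0.0, -1.0]]
force: [1.1, 0.3, -0.8]
opening: 0.158
grasp_force: 30.0
```

```bash
python3 - <<'E'
from h import *
from rig import bot, workorder, capture, read_state
d={}
for n in("scene","top"):
    d[n]=capture(n)
pickle.dump(d,open("c3.pkl","wb"))
a=cv2.resize(d["top"]["color"][130:270,310:390],None,fx=4,fy=4,interpolation=cv2.INTER_CUBIC)
e=cv2.resize(d["scene"]["color"][155:250,145:215],None,fx=6,fy=6,interpolation=cv2.INTER_CUBIC)
o=np.zeros((580,790,3),np.uint8);o[:a.shape[0],:a.shape[1]]=a;o[:570,360:780]=e
cv2.imwrite("pics/p3.png",o[...,::-1])
go([.523,-.19,.0726],-12.17)
E
```

```text
t 7.7 pos [ 0.5233 -0.1901  0.085 ] d [-0.0003 -0.      0.0124] rv [-0.02  0.05 -0.02] open 0.15745748032853848
```

View pics/p3.png

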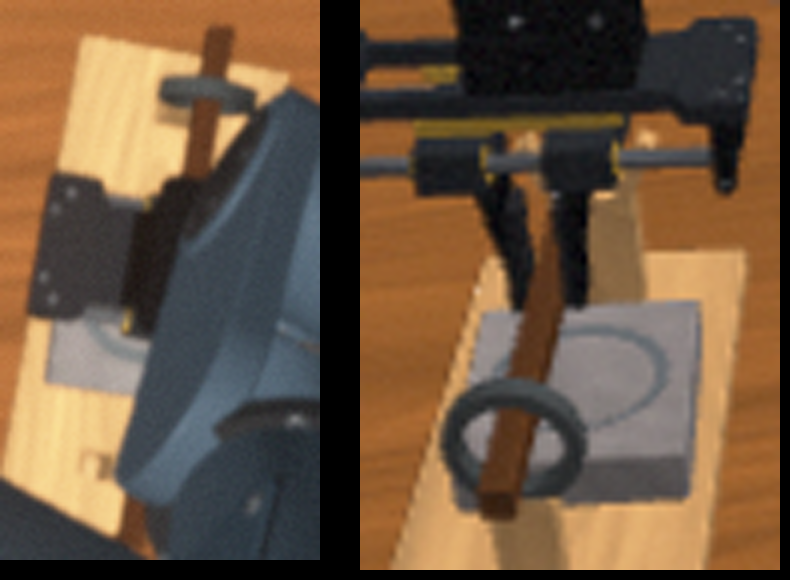

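The bar runs through the ring near its centre, with its end at about (497,500) in the scene crop. I'll lower it onto its seats.

>>> send_path(steps=[[0,0,0.004,0,0,0,0],[0,0,0.007,0,0,0,0],[0,0,0.009,0,0,0,0],[0,0,0.01,0,0,0,0],[0,0,0.0105,0,0,0,0],[0,0,0.0105,0,0,0,0],[0,0,0.0105,0,0,0,0]])

```text
time_s: 8.4
position: [0.5239, -0.1904, 0.0746]
tcp_rot: [[0.977, -0.211, 0.0], [-0.211, -0.977, -0.0], [0.0, 0.0, -1.0]]
force: [-1.3, -0.2, -0.4]
opening: 0.157
grasp_force: 30.0
```

>>> send_path(steps=[[0,0,0.001,0,0,0,0],[0,0,0.002,0,0,0,0],[0,0,0.0025,0,0,0,0],[0,0,0.0025,0,0,0,0]])

```text
time_s: 8.8
position: [0.524, -0.1904, 0.0724]
tcp_rot: [[0.978, -0.211, 0.0], [-0.211, -0.978, -0.0], [0.0, 0.0, -1.0]]
force: [-0.2, 0.7, 2.6]
opening: 0.157
grasp_force: 30.0
```

Light contact (2.6 N) at the expected height. I'll release and rise.

>>> send_path(steps=[[0,0,0,0,0,0,0.2],[0,0,0,0,0,0,0.25],[0,0,0,0,0,0,0.4],[0,0,0,0,0,0,0.5],[0,0,0,0,0,0,0.5],[0,0,0,0,0,0,0.5],[0,0,-0.02,0,0,0,0.5],[0,0,-0.05,0,0,0,0.5],[0,0,-0.09,0,0,0,0.5],[0,0,-0.14,0,0,0,0.5],[-0.03,0.05,-0.17,0,0,0,0.5],[-0.03,0.09,-0.17,0,0,0,0.5],[-0.03,0.14,-0.17,0,0,0,0.5],[-0.03,0.19,-0.17,0,0,0,0.5],[-0.03,0.23,-0.17,0,0,0,0.5],[-0.03,0.23,-0.17,0,0,0,0.5],[-0.03,0.23,-0.17,0,0,0,0.5]])

```text
time_s: 10.5
position: [0.4453, -0.4093, 0.2415]
tcp_rot: [[0.977, -0.213, -0.0], [-0.213, -0.977, 0.001], [-0.001, -0.001, -1.0]]
force: [0.8, 0.6, 0.3]
opening: 0.501
grasp_force: 0.0
```

```bash
python3 - <<'E'
from h import *
from rig import bot, workorder, capture, read_state
d={}
for n in("scene","top"):
    d[n]=capture(n)
a=cv2.resize(d["top"]["color"][130:275,300:395],None,fx=4,fy=4,interpolation=cv2.INTER_CUBIC)
e=cv2.resize(d["scene"]["color"][170:272,140:220],None,fx=5,fy=5,interpolation=cv2.INTER_CUBIC)
o=np.zeros((590,790,3),np.uint8);o[:580,:380]=a;o[:510,390:790]=e
cv2.imwrite("pics/p4.png",o[...,::-1])
E
```

```text
(no output)
```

View pics/p4.png

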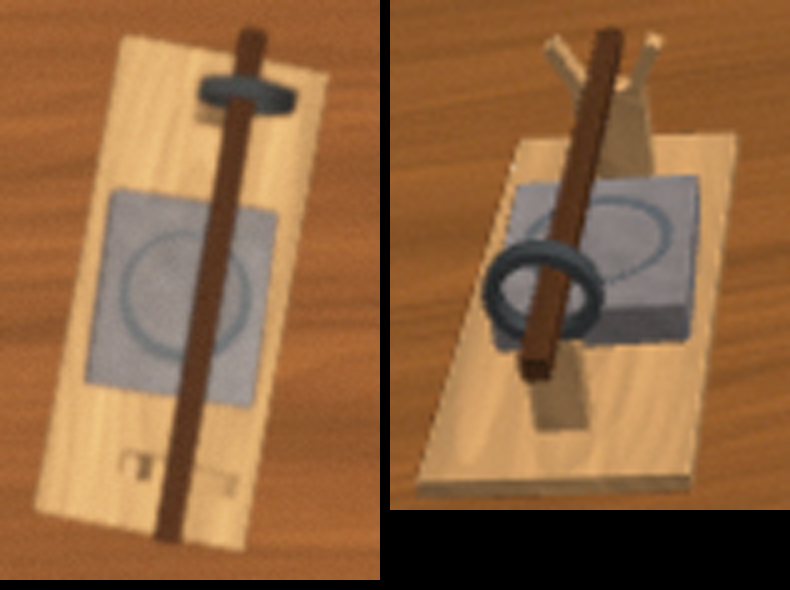

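The bar passes through the eye, from (253,32) to (168,540) in the top crop. It sits midway between the prongs and sticks out past both supports. The slab corners haven't moved.

```bash
python3 -c "
from rig import bot, workorder, capture, read_state
print(workorder.hand_in())"
```

```text
the job is handed in; nothing more can be done
None
```

The bar is through the iron eye and lying in the fork, sticking out past both ends and released; the slab shows no shift in the images, and the job is handed in at about 10.6 s.

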